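# Seat the cover disc under the keeper of the sample chamber

### The job

Close the sample chamber, the square dark metal block with the round stepped recess, using the smaller of the two brass discs with black grip bars. Tilt the disc, tuck its lowered edge under the bright keeper plate that overhangs one side of the recess, then level it so that it lies flat on the seat inside, and let go. Leave the larger disc where it lies.

Things in the scene. Friction and masses are not known exactly. Their poses are not given: they have to be found in the camera images.
- small_disc: The disc to use, the smaller of the two. Flat brass disc, 64 mm in diameter, 6 mm thick, with a black grip bar standing upright on the centre of its upper face: 28 mm long (x), 14 mm thick (y), its top 44 mm above the disc's underside. Origin: centre of the underside. z up (disc axis), x along the length of the grip bar. Lies flat on the desk at the start, grip bar up; about 0.09 kg.
- large_disc: The disc to leave alone, too large for the recess. Flat brass disc, 96 mm in diameter, 6 mm thick, with a black grip bar standing upright on the centre of its upper face: 28 mm long (x), 14 mm thick (y), its top 44 mm above the disc's underside. Origin: centre of the underside. z up (disc axis), x along the length of the grip bar.
- chamber: Sample chamber: dark steel block fixed to the desk, 120 mm (x) by 116 mm (y), 22 mm high. Origin: centre of its underside, on the axis of its round recess; z up; +x points to the keeper side, roughly away from the robot. The recess is a counterbore 80 mm in diameter, 14 mm deep, whose flat seat has a well 40 mm across in the middle.
- seat (a point): Centre of the seat, on the recess axis, 8 mm above the chamber's origin; same axes as the chamber. The seated disc has up to 8 mm of play to every side.
- keeper_edge (a point): Middle of the lower edge of the bright keeper plate, 20 mm in +x from the recess axis and 14 mm above the seat; chamber axes. The edge runs straight along y; the plate, 4 mm thick, 112 mm long, reaches from here 38 mm in +x, over the far part of the recess. This leaves the recess 60 mm open in x, so the disc cannot go in level; its edge slips into the 14 mm gap under the plate.
Mind the look-alikes: they are no part of the job. Leave any purple look-alike of the small_disc alone.

How it is judged:
On the way:
1. the small disc is tilted by more than 7 degrees with its lowered edge down in the recess: its underside centre less than 30 mm above the chamber's foot and within 25 mm of the recess axis (angle between small_disc's own z axis and vertical above 0.12 rad and z of small_disc in the frame of chamber below 0.03 m and horizontal distance between small_disc and seat below 0.025 m), for 0.1 s.
At the end, for the whole second after the job is handed in: The small disc lies still in the recess under the keeper, flat on the seat: its underside centre within 12 mm of the recess axis and within 3 mm of the seat's height, tilted less than 5 degrees, grip bar up (horizontal distance between small_disc and seat below 0.012 m and z of small_disc in the frame of chamber between 0.005 and 0.011 m and angle between small_disc's own z axis and vertical below 0.09 rad and linear speed of small_disc below 0.02 m/s); the robot touches nothing.
It fails at once if the larger disc is moved by more than 30 mm (distance of large_disc from where it was at the start of the episode above 0.03 m).
It also fails if it takes over 40 s, if anything falls off the work surface, if the arm or the gripper's body presses on something with over 40 N, if the wrist force passes 120 N, or if a joint passes its speed limit or range.

### The arm

A 6-joint arm with a two-finger parallel gripper is mounted at the origin on a cart in front of the work surface, level with it; the furniture and walls round the work are solid. World frame = base frame: x ahead of the robot, y to its left, z up, the work surface at z = 0. Lengths are in m, angles in rad, forces in N, time in s.
With the tool pointing down it reaches from about 0.35 to 0.725 m from the base axis. Payload 4.3 kg.
Tool frame: the origin (TCP) lies on the mounting face of the last link; the fingertips stand 173 mm ahead of it and the grasp point (between the pads) lies 155 mm ahead of it; z points along the fingers, y is the direction in which the jaws open and shut (so a half turn about z gives the same grasp; the last joint's range is limited). The gripper opens to 85 mm and grips with 20 to 120 N. Pads are 22 mm wide; open, the fingers measure 114 mm over their backs; the gripper's body (76 mm by 85 mm) begins 54 mm behind the grasp point. The pads swing forward as they close: fully open they stand 13 mm farther back than shut.
Start: joints at [-1.433, 0.377, 0.081, 1.274, 0, 1.46], TCP at [0.141, -0.557, 0.405] pointing down, gripper open.
Joint ranges: [-2.72, 2.72], [-0.84, 1.66], [-1.02, 1.22], [-1.77, 2.12], [-1.37, 1.28], [-3.14, 3.14]. Speed limits (rad/s): [2.57, 2.57, 3.14, 3.14, 3.14, 3.14].

### API

Orientations are given as a unit quaternion [x, y, z, w].
In Python, from workcell import status, optics, robot gives the robot as it stands.
- The arm moves only by the tool step_arm, never from a script. Its argument "increments" is a list of rows, each a list of 5 numbers: the shift along the tool's x, y, z in cm, then the turn about the tool's z in rad, then the opening, from 0 (shut) to 1 (fully open). In form: [[dx, dy, dz, spin, jaw], ...]. A call has exactly 5 rows; each row is the pose to reach, as a shift and turn from the pose commanded when the call began, along the tool's axes at that moment; what a row does not reach only later rows make up. A row lasts 1/12 s, in which the tool goes at most 41.7 mm and 7.16 degrees, less where a joint would pass 70% of its speed; a pose out of reach is approached as far as the arm can. A call with a gripper value outside its range is refused whole. The fingers move at their own pace and stop on an object; "newtons" is the grip in N (left out, the last holds). Time passes only in rows, so rows that repeat a pose let the fingers close, or fill a call up. It gives the time, the measured TCP pose, the force and the opening at its end, in the units of the state.
- status.sense(): the state, without advancing time (a new reading comes with each control period).
- optics.get_image(name): name is "side" or "top" or "wrist"; returns a dict with "color" (420x560x3 uint8, blue, green, red), "camera_matrix" (3x3 intrinsics, pixels), "k1" (the pictures are not rectified: a ray, as slopes to the right and down, at radius r is drawn at 1 + k1 r^2 times it, then the intrinsics apply), "pose" (4x4, takes a point from camera to world coordinates); the wrist camera has in their place "tool_from_camera" (4x4, takes a point from camera to tool coordinates, whose origin is the TCP and whose axes are the flange's). Camera axes: x right, y down, z forward; pixel columns grow to the right and rows downward; lengths in m; the calibration is good to about 2 mm. A picture is of the moment at which its call begins: read the wrist's pose just before it. There is no depth.
- robot.sign_off(): hands the job in, once; it reports no verdict.
Trained networks look in a picture, given as the dict that the camera call returned (one of the last four; its "shot" number tells which), for a name from the list of things; names that differ only in an ending like _2 or _b are one class to them, and where a whole thing is asked for, a point or a joint stands for the part that bears it (a point fixed in the world has none). Each returns a list of dicts, best first, with "p" (0 to 1); they miss things now and then, are a little off and sometimes report something else, mostly with a low value. They report only what shows in the picture. A call takes as long as a camera call. They do not tell look-alikes from the thing itself.
- optics.recognise(picture, thing): "extent" ([left, top, right, bottom] in pixels, round what is visible of it).
The state is a dict: "clock": time; "qpos": joint angles; "joint_vel": joint speeds; "joint_efforts": joint torques, N m; "eef_pos": TCP position; "orientation": TCP orientation; "ft_force": force on the tool from outside, world axes, zero at the start; "moment": the same for the moment, N m; "width": finger opening in m.
Only numpy, scipy, OpenCV 4.12 (cv2) and the standard library are available. Lean on these libraries where they do the work, as an engineer would, in place of code of your own. Each camera call takes 0.05 s, during which the arm holds its last target.

## Working session

There is one attempt and no reset: what is moved stays moved. The work goes in short steps, Python scripts to look and compute and a tool call to move; the robot and the scene stay as the last step left them, time stands still between calls to the robot, and variables do not carry over. Pictures are saved under pics/ and viewed, and the job is handed in when it is done.

Besides the shell and the picture viewer there is one more tool, called as name(argument=value, ...) on one line, values as JSON. step_arm: Moves the arm, as the interface text tells. Its arguments: {"type":"object","properties":{"increments":{"type":"array"},"newtons":{"type":"number"}},"required":["increments"]}

```bash
ls; mkdir -p pics
python3 - <<'E'
from workcell import status, optics, robot
import cv2
s=status.sense(); print(s)
for n in ["top","side","wrist"]:
    p=optics.get_image(n); cv2.imwrite(f"pics/{n}0.png",p["color"])
    print(n,p["camera_matrix"],p["k1"],p.get("pose",p.get("tool_from_camera")))
    for t in ["small_disc","large_disc","chamber"]:
        print(t,[(d["p"],d["extent"]) for d in optics.recognise(p,t)])
E
```

```text
pics
{'clock': 0.0, 'qpos': array([-1.43331481e+00,  3.78075748e-01,  7.96426451e-02,  1.27440248e+00,
        3.02856928e-06,  1.46050706e+00]), 'joint_vel': array([ 1.29058297e-04, -3.90788853e-04,  8.68269763e-04, -1.56255769e-03,
        5.74449471e-04, -5.27144058e-05]), 'joint_efforts': array([ 2.60868837e-03, -4.63611960e+01,  2.69870156e+01,  2.07914104e-02,
        2.34778363e-04,  6.75228279e-06]), 'eef_pos': array([ 0.14098609, -0.55713987,  0.40375976]), 'orientation': array([ 9.92335499e-01,  1.23568676e-01, -1.23484428e-05, -1.01955597e-03]), 'ft_force': array([-0.25597592, -0.68011926,  0.70400383]), 'moment': array([ 0.0331744 , -0.08174846, -0.01396127]), 'width': 0.0854575972264345}
top [[507.44819835   0.         277.34565728]
 [  0.         507.44819835 200.40784221]
 [  0.           0.           1.        ]] -0.029553679421595005 [[ 8.92060347e-05 -9.89638911e-01  1.43578611e-01  3.58998379e-01]
 [-9.99838982e-01 -2.66470318e-03 -1.77456953e-02  1.29289015e-01]
 [ 1.79444249e-02 -1.43553909e-01 -9.89479799e-01  1.13176056e+00]
 [ 0.00000000e+00  0.00000000e+00  0
[... 522 characters left out ...]

 [ 0.          0.          0.          1.        ]]
small_disc [(0.76, [275.9, 196.6, 301.8, 220.2]), (0.56, [283.1, 227.6, 314.5, 254.4])]
large_disc [(0.81, [208.6, 274.3, 256.0, 306.5])]
chamber [(0.76, [272.3, 158.2, 318.3, 188.3])]
wrist [[310.48940235   0.         279.17424751]
 [  0.         310.48940235 204.63038885]
 [  0.           0.           1.        ]] -0.047886395519330285 [[ 4.67707914e-05 -9.53790201e-01 -3.00473375e-01  7.63574938e-02]
 [ 9.99999991e-01  8.31403755e-05 -1.08254798e-04 -1.12983990e-03]
 [ 1.28233835e-04 -3.00473368e-01  9.53790196e-01  3.09159996e-02]
 [ 0.00000000e+00  0.00000000e+00  0.00000000e+00  1.00000000e+00]]
small_disc []
large_disc []
chamber []
```

View pics/top0.png

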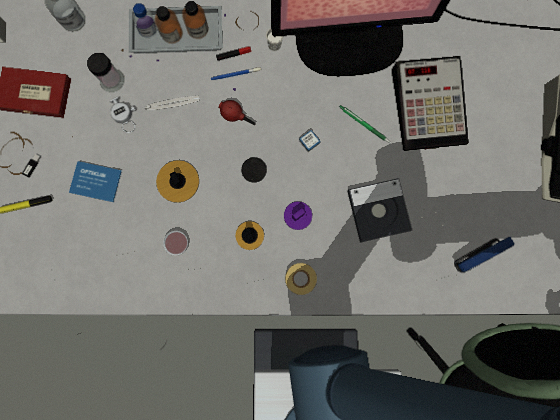

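View pics/side0.png

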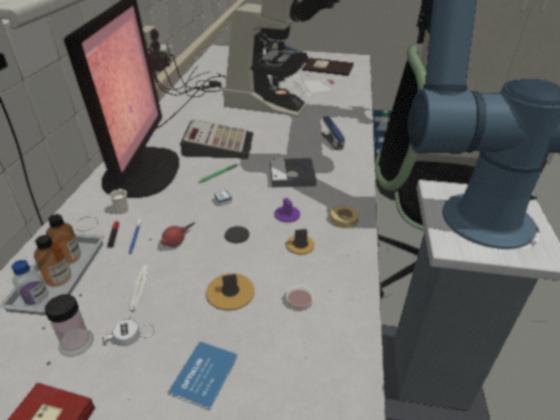

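Run:
```python
import cv2
a=cv2.imread("pics/top0.png")[140:270,140:430]
cv2.imwrite("pics/top0c.png",cv2.resize(a,None,fx=2.75,fy=2.75,interpolation=cv2.INTER_CUBIC))
```

```text
(no output)
```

View pics/top0c.png

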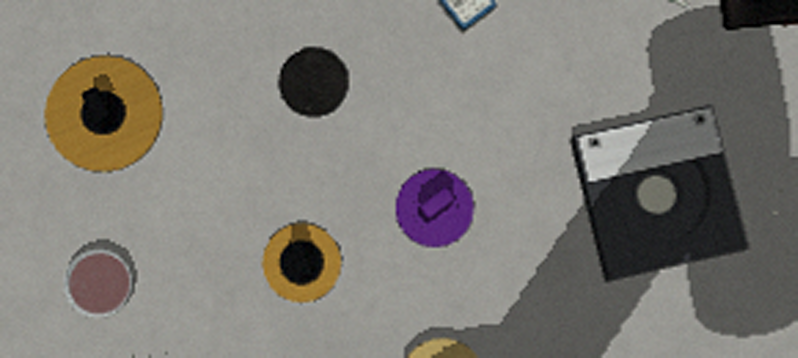

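The top image holds these candidates for the small disc:
- Brass disc with a black bar at (249,235).
- Purple look-alike at (298,215), which the network ranked first. I reject it on colour.
- Larger brass disc at (178,181).
- Brass ring at (301,278).
- Pink lid at (177,241).

I choose (249,235). The crop confirms it is brass with a black bar and smaller than the other disc. The chamber is at (380,210), with its keeper towards the top of the image.

```bash
cat > h.py <<'E'
import numpy as np, cv2
from scipy.spatial.transform import Rotation as R
def pose(p,s=None):
    if "pose" in p: return np.array(p["pose"])
    T=np.eye(4);T[:3,:3]=R.from_quat(s["orientation"]).as_matrix();T[:3,3]=s["eef_pos"]
    return T@np.array(p["tool_from_camera"])
def rays(p,px):
    K=np.array(p["camera_matrix"]);k=p["k1"]
    u=cv2.undistortPoints(np.array(px,float).reshape(-1,1,2),K,np.array([k,0,0,0.]))[:,0]
    return np.c_[u,np.ones(len(u))]
def world(p,px,z,s=None):
    T=pose(p,s);d=rays(p,px)@T[:3,:3].T;o=T[:3,3]
    return o+d*((z-o[2])/d[:,2])[:,None]
def proj(p,X,s=None):
    T=np.linalg.inv(pose(p,s));X=np.atleast_2d(X)@T[:3,:3].T+T[:3,3]
    return cv2.projectPoints(X,np.zeros(3),np.zeros(3),np.array(p["camera_matrix"]),np.array([p["k1"],0,0,0.]))[0][:,0]
def load(n,s0=None):
    from workcell import optics,status
    s=status.sense();p=optics.get_image(n);return p,s
E
python3 - <<'E'
from h import *
p,s=load("top")
im=p["color"];hsv=cv2.cvtColor(im,cv2.COLOR_BGR2HSV)
m=cv2.inRange(hsv,(12,100,60),(30,255,255))
n,l,st,c=cv2.connectedComponentsWithStats(m)
for i in range(1,n):
    if st[i,4]>150:
        cn=cv2.findContours((l==i).astype('uint8'),0,2)[0][0]
        hull=cv2.convexHull(cn).reshape(-1,2)
        w=world(p,hull,0.006); (cc,r)=cv2.minEnclosingCircle(w[:,:2].astype('f4'));print(st[i],cc,r)
# chamber corners guess at z .026/.022 from crop coords
cr=np.array([[572,137],[712,106],[748,247],[606,281],[587,182],[722,153]])/2.75+140-0.3
w=world(p,cr,0.022);print(w)
w2=world(p,cr,0.026);print(w2)
we=world(p,np.array([[657,195]])/2.75+140-.3,0.008);print("well",we)
E
```

```text
[183   5  22  24 275] (0.9628483653068542, 0.30435067415237427) 0.030430275946855545
[155  14  27  21 304] (0.9405755996704102, 0.36648303270339966) 0.03793855756521225
[ 156  160   43   42 1191] (0.5663422346115112, 0.33487409353256226) 0.04830651357769966
[  0 200  31  13 206] (0.5026143193244934, 0.6954180002212524) 0.034066084772348404
[235 221  29  29 446] (0.4446190595626831, 0.1713586151599884) 0.03180577978491783
[285 263  32  32 569] (0.34915727376937866, 0.05820753425359726) 0.03432166203856468
[[ 0.54492395 -0.04710533  0.022     ]
 [ 0.57087971 -0.16203953  0.022     ]
 [ 0.45590302 -0.18721848  0.022     ]
 [ 0.42862109 -0.07203811  0.022     ]
 [ 0.50823503 -0.05849788  0.022     ]
 [ 0.5321939  -0.16885637  0.022     ]]
[[ 0.54425381 -0.04646954  0.026     ]
 [ 0.570116   -0.16098947  0.026     ]
 [ 0.45555374 -0.18607767  0.026     ]
 [ 0.42837014 -0.07131245  0.026     ]
 [ 0.50769712 -0.05782102  0.026     ]
 [ 0.53156964 -0.16778174  0.026     ]]
well [[ 0.49955932 -0.117969    0.008     ]]
```

step_arm(increments=[[3.0,-2.4,0.5,0,1],[6.0,-4.8,1,0,1],[9,-7.2,1.5,0,1],[12,-9.6,2,0,1],[15,-12,2.5,0,1]], newtons=20)

```text
clock: 1.07
eef_pos: [0.2577, -0.4028, 0.3796]
orientation: [0.992, 0.123, 0.0, 0.0]
ft_force: [1.7, 0.5, 0.2]
width: 0.0856
```

step_arm(increments=[[3.0,-2.4,0.5,0,1],[6.0,-4.8,1,0,1],[9,-7.2,1.5,0,1],[12,-9.6,2,0,1],[15,-12,2.5,0,1]])

```text
clock: 1.48
eef_pos: [0.3738, -0.2495, 0.3548]
orientation: [0.992, 0.123, 0.0, 0.0]
ft_force: [-0.1, -1.0, -0.2]
width: 0.0851
```

step_arm(increments=[[2,-3.4,0.6,0,1],[4,-6.8,1.2,0,1],[6,-10.2,1.8,0,1],[8,-13.6,2.4,0,1],[10,-17,3,0,1]])

```text
clock: 1.9
eef_pos: [0.4285, -0.06, 0.3247]
orientation: [0.992, 0.123, 0.0, 0.0]
ft_force: [-0.4, -0.9, 0.5]
width: 0.0851
```

step_arm(increments=[[1.2,-3.6,0.7,0,1],[2.4,-7.2,1.4,0,1],[3.6,-10.8,2.1,0,1],[4.8,-14.4,2.8,0,1],[6,-18,3.5,0,1]])

```text
clock: 2.32
eef_pos: [0.4421, 0.1293, 0.2897]
orientation: [0.992, 0.124, 0.0, 0.0]
ft_force: [1.1, 0.0, -0.7]
width: 0.0856
```

step_arm(increments=[[0.6,-2,0.5,0,1],[1.2,-4,1.0,0,1],[1.2,-4,1,0,1],[1.2,-4,1,0,1],[1.2,-4,1,0,1]])

```text
clock: 2.73
eef_pos: [0.4441, 0.1687, 0.2798]
orientation: [0.992, 0.124, -0.0, 0.0]
ft_force: [-0.2, 0.2, 0.8]
width: 0.0854
```

Run:
```python
from h import *
p,s=load("wrist");cv2.imwrite("pics/w1.png",p["color"])
print(s["eef_pos"],s["orientation"])
print(proj(p,[[.4446,.1714,.006],[.4446,.1714,.044]],s))
import pickle;pickle.dump((dict(p),s),open("w1.pkl","wb"))
```

```text
[0.44409152 0.16872348 0.27981051] [ 9.92335584e-01  1.23571862e-01 -4.30847879e-06  2.90505238e-04]
[[277.37907739 203.07775351]
 [277.10506693 219.08311973]]
```

View pics/w1.png

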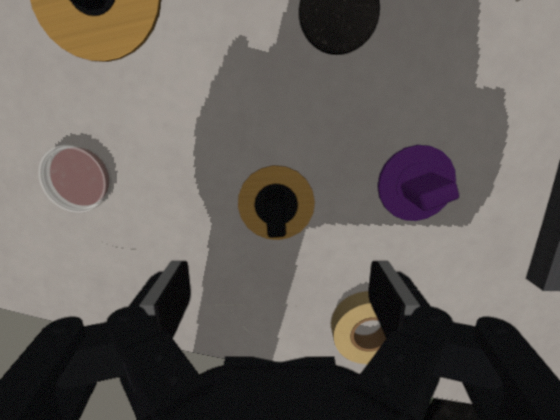

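Run:
```python
import cv2,numpy as np
a=cv2.imread("pics/w1.png")[155:250,225:330]
a=np.clip(255*(a/255.)**0.35,0,255).astype('uint8')
cv2.imwrite("pics/w1c.png",cv2.resize(a,None,fx=6,fy=6,interpolation=cv2.INTER_CUBIC))
```

```text
(no output)
```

View pics/w1c.png

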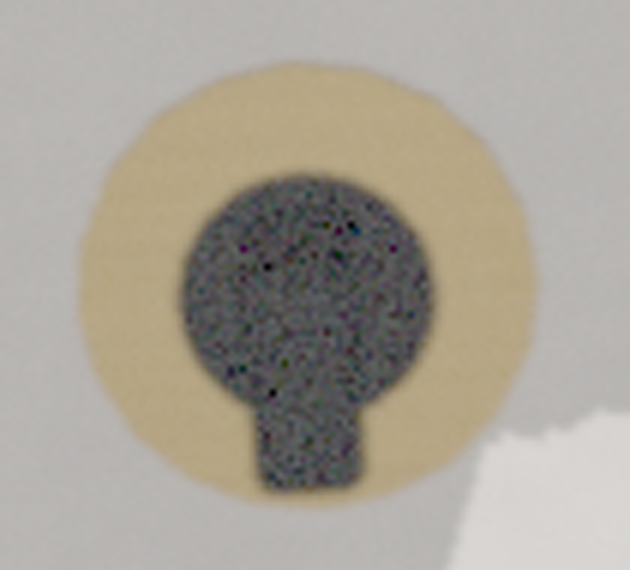

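Run:
```python
from h import *
import pickle
from scipy.optimize import minimize
p,s=pickle.load(open("w1.pkl","rb"));im=p["color"]
hsv=cv2.cvtColor(im,cv2.COLOR_BGR2HSV)
m=cv2.inRange(hsv,(10,90,30),(32,255,255));m[:150]=0;m[255:]=0;m[:,:220]=0;m[:,325:]=0
cn=max(cv2.findContours(m,0,2)[0],key=cv2.contourArea);h=cv2.convexHull(cn).reshape(-1,2)
w=world(p,h,.006,s);(c,r)=cv2.minEnclosingCircle(w[:,:2].astype('f4'));print("disc",c,r)
# dense edges of dark region
g=im.max(2).astype(float)
dark=(g<55)[155:250,225:330]
ys,xs=np.nonzero(dark);print(xs.min()+225,xs.max()+225,ys.min()+155,ys.max()+155)
sub=8
def mask(cx,cy,yaw):
    o=[]
    for z in(.006,.044):
        for a,b in((14,7),(14,-7),(-14,-7),(-14,7)):
            q=yaw;o.append([cx+(a*np.cos(q)-b*np.sin(q))/1e3,cy+(a*np.sin(q)+b*np.cos(q))/1e3,z])
    P=proj(p,o,s);hu=cv2.convexHull(((P-[225,155]+.5)*sub).astype('f4')).astype(np.int32)
    M=np.zeros((95*sub,105*sub),np.uint8);cv2.fillPoly(M,[hu],255)
    return cv2.resize(M,(105,95),interpolation=cv2.INTER_AREA)/255.
# rows below round base only
d=np.clip((90-g[155:250,225:330])/80,0,1)
y0=70
best=[]
for yd in np.arange(-90,90,1.):
    for dx in np.arange(-4,5,1.)/1e3:
        for dy in np.arange(-4,5,1.)/1e3:
            M=mask(c[0]+dx,c[1]+dy,np.radians(yd))
            best.append((((M-d)[y0:]**2).sum()+ (np.clip(M-d,0,1)[:y0]**2).sum(),yd,dx,dy))
best.sort();print(best[:6])
print("tool yaw",np.degrees(np.arctan2(*R.from_quat(s["orientation"]).as_matrix()[[1,0],0])))
```

```text
disc (0.4437522888183594, 0.17254352569580078) 0.031834039837121964
255 297 184 237
[(np.float64(12.934836240868897), np.float64(16.0), np.float64(0.001), np.float64(0.0)), (np.float64(13.102599000384467), np.float64(15.0), np.float64(0.001), np.float64(0.0)), (np.float64(14.591316861303342), np.float64(15.0), np.float64(0.002), np.float64(0.0)), (np.float64(14.656307189542485), np.float64(17.0), np.float64(0.001), np.float64(0.0)), (np.float64(15.53365364282968), np.float64(18.0), np.float64(0.001), np.float64(0.0)), (np.float64(15.689131884371395), np.float64(14.0), np.float64(0.002), np.float64(0.0))]
tool yaw 14.196579515298637
```

step_arm(increments=[[0.1,-0.4,3,-0.02,1],[0.1,-0.4,6,-0.02,1],[0.1,-0.4,8,-0.02,1],[0.1,-0.4,9,-0.02,1],[0.1,-0.4,9,-0.02,1]])

```text
clock: 3.2
eef_pos: [0.4428, 0.1717, 0.1877]
orientation: [0.991, 0.132, -0.002, 0.0]
ft_force: [0.1, 0.5, 1.0]
width: 0.0856
```

Run:
```python
from h import *
p,s=load("wrist");cv2.imwrite("pics/w2.png",p["color"]); print(s["eef_pos"],s["ft_force"])
```

```text
[0.44279773 0.17166109 0.18765929] [0.0715397  0.50969796 0.99348382]
```

View pics/w2.png

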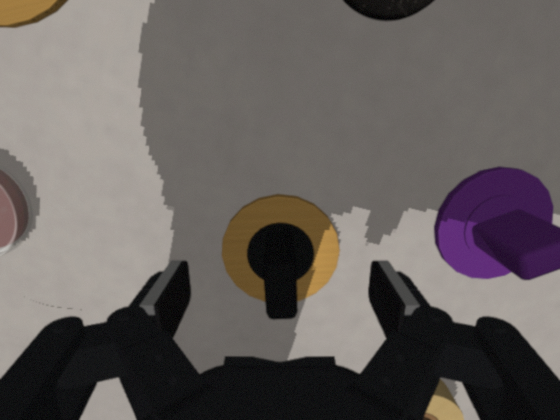

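The bar at (280,285) lies midway between the pads and in line with them. I'm closing on it.

step_arm(increments=[[0.0,0,0,0,0],[0,0,0,0,0],[0,0,0,0,0],[0,0,0,0,0],[0,0,0,0,0]], newtons=20)

```text
clock: 3.67
eef_pos: [0.4445, 0.1732, 0.1904]
orientation: [0.991, 0.133, 0.001, -0.0]
ft_force: [-0.6, 0.1, 0.3]
width: 0.0253
```

step_arm(increments=[[0.0,0,0,0,0],[0,0,0,0,0],[0,0,-2,0,0],[0,0,-4,0,0],[0,0,-6,0,0]])

```text
clock: 4.08
eef_pos: [0.4434, 0.1731, 0.2498]
orientation: [0.991, 0.134, -0.001, 0.0]
ft_force: [0.6, -0.6, -0.6]
width: 0.0139
```

Run:
```python
from h import *
p,s=load("wrist");cv2.imwrite("pics/w3.png",p["color"]); print(s["eef_pos"],s["ft_force"],s["width"])
```

```text
[0.44344978 0.17308157 0.2497855 ] [ 0.64917757 -0.61133162 -0.56557381] 0.013931029448993801
```

View pics/w3.png

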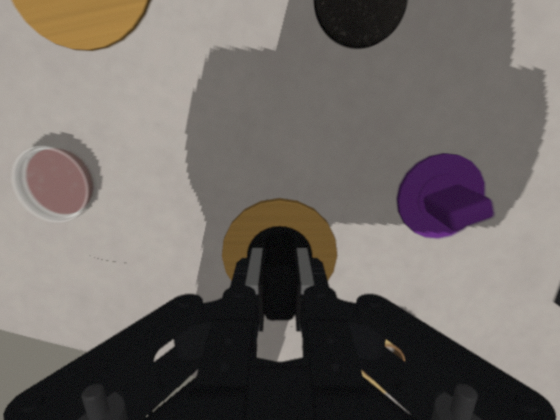

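step_arm(increments=[[-0.2,1.5,-2,0.01,0],[-0.7,5.0,-3,0.02,0],[-1.2,8.6,-4,0.03,0],[-1.6,12.2,-4,0.04,0],[-2.1,15.8,-4,0.056,0]])

```text
clock: 4.55
eef_pos: [0.466, 0.0139, 0.2902]
orientation: [0.994, 0.106, 0.001, 0.0]
ft_force: [1.5, 0.9, -0.8]
width: 0.0136
```

```bash
cat > go.py <<'E'
from h import *
import sys
from workcell import status
s=status.sense()
M=R.from_quat(s["orientation"]).as_matrix();print("tcp",s["eef_pos"],"F",s["ft_force"],"w",s["width"],"clk",s["clock"],"yaw",np.degrees(np.arctan2(M[1,0],M[0,0])))
C=np.array([0.500,-.1172]);a=np.radians(12.2)
if len(sys.argv)>4: C=np.array([float(sys.argv[4]),float(sys.argv[5])])
ch=np.array([[np.cos(a),np.sin(a)],[-np.sin(a),np.cos(a)]])@(s["eef_pos"][:2]-C)
print("in chamber mm",ch*1e3,"z under disc",1e3*(s["eef_pos"][2]-.1895))
if len(sys.argv)>3:
    px,py,z=[float(v) for v in sys.argv[1:4]]
    t=np.array([*(C+np.array([[np.cos(a),-np.sin(a)],[np.sin(a),np.cos(a)]])@[px/1e3,py/1e3]),z])
    print("delta tool cm",M.T@(t-s["eef_pos"])*100)
E
python3 go.py -15 0 0.29
```

```text
tcp [0.46596296 0.01391821 0.29021257] F [ 1.48031037  0.87427365 -0.84216824] w 0.013594041229952667 clk 4.55 yaw 12.159206172506662
in chamber mm [ -5.55981713 135.34989282] z under disc 100.71257306732406
delta tool cm [-0.93441615 13.53564548  0.02693101]
```

step_arm(increments=[[-0.2,3.5,0,0,0],[-0.5,7,0,0,0],[-0.7,10.5,0,0,0],[-0.9,13.5,0,0,0],[-0.9,13.5,0,0,0]])

```text
clock: 4.97
eef_pos: [0.4863, -0.1233, 0.2896]
orientation: [0.995, 0.103, 0.001, 0.002]
ft_force: [0.3, 0.2, -0.3]
width: 0.0135
```

```bash
python3 go.py -15 0 0.29
python3 - <<'E'
from h import *
for n in("wrist","side"):
    p,s=load(n);cv2.imwrite(f"pics/{n}4.png",p["color"])
    import pickle;pickle.dump((dict(p),s),open(f"{n}4.pkl","wb"))
E
```

```text
tcp [ 0.48630961 -0.12334085  0.28955142] F [ 0.33792161  0.19574666 -0.33830491] w 0.013461023092903633 clk 4.9667 yaw 11.797121574493978
in chamber mm [-14.67892112  -3.10904855] z under disc 100.0514219916554
delta tool cm [-0.03424409 -0.31050713 -0.04601773]
```

View pics/wrist4.png

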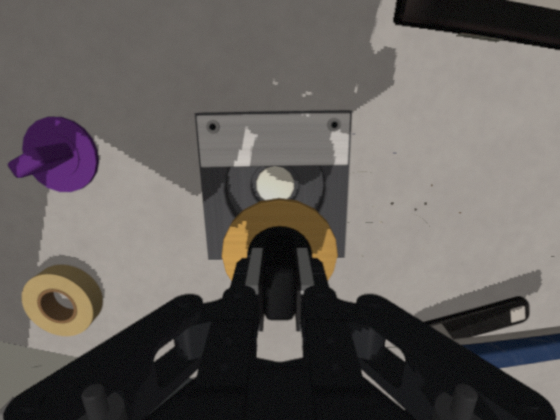

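View pics/side4.png

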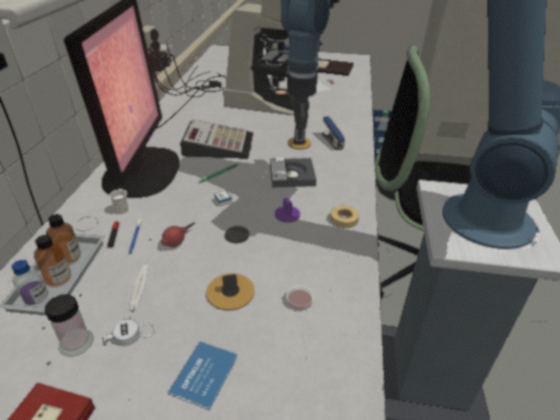

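Run:
```python
import cv2,numpy as np
a=cv2.imread("pics/wrist4.png")[100:275,185:365]
a=np.clip(255*(a/255.)**0.5,0,255).astype('uint8')
cv2.imwrite("pics/w4c.png",cv2.resize(a,None,fx=3.4,fy=3.4,interpolation=cv2.INTER_CUBIC))
```

```text
(no output)
```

View pics/w4c.png

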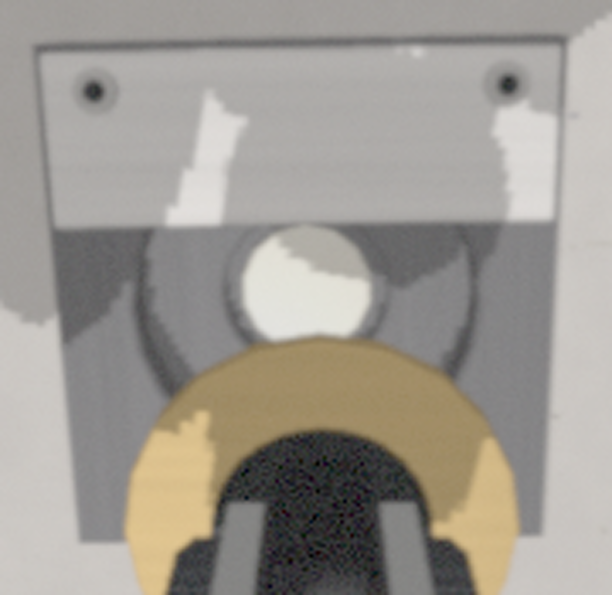

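Run:
```python
from h import *
import pickle
from scipy.optimize import least_squares
p,s=pickle.load(open("wrist4.pkl","rb"))
f=lambda q:np.array(q)/3.4+[185-.35,100-.35]
# image points with model pts (chamber mm)
pts=[([36,46],(60,58,22)),([565,38],(60,-58,22)),([79,541],(-60,58,22)),([541,534],(-60,-58,22)),
([54,230],(20,56,26)),([553,221],(20,-56,26)),]
I=f([q for q,_ in pts]);X=np.array([x for _,x in pts])/1e3
def mod(v,X): 
    c,si=np.cos(v[2]),np.sin(v[2]);return np.c_[v[0]+c*X[:,0]-si*X[:,1],v[1]+si*X[:,0]+c*X[:,1],X[:,2]]
r=least_squares(lambda v:(proj(p,mod(v,X),s)-I).ravel(),[.5,-.117,.21])
print(r.x,np.degrees(r.x[2]),r.fun.reshape(-1,2).round(1).tolist())
# disc circle in tool: outline points
d=f([[128,530],[140,463],[190,385],[240,350],[322,336],[400,352],[470,408],[510,470],[517,520]])
w=world(p,d,s["eef_pos"][2]-.1895+.006,s)
A=np.c_[2*w[:,:2],np.ones(len(w))];q=np.linalg.lstsq(A,(w[:,:2]**2).sum(1),rcond=None)[0]
print("disc",q[:2],"r",np.sqrt(q[2]+q[0]**2+q[1]**2),"tcp",s["eef_pos"])
pT,sT=load("top");cv2.imwrite("pics/top4.png",pT["color"])
```

```text
[ 0.49918951 -0.11667992  0.22089793] 12.656519362020695 [[-1.2, -0.6], [1.0, -0.8], [-0.3, 0.9], [0.5, 1.0], [-0.4, -0.1], [0.5, 0.3]]
disc [ 0.48689596 -0.12280953] r 0.030858234065450366 tcp [ 0.48630961 -0.12334085  0.28955142]
```

```bash
sed -i 's/C=np.array(\[0.500,-.1172\]);a=np.radians(12.2)/C=np.array([0.4995,-.117]);a=np.radians(12.4)/' go.py; python3 go.py -15 0 0.221
```

```text
tcp [ 0.48485768 -0.11854927  0.28908393] F [-0.97309578 -0.04057751 -1.26738798] w 0.01416250622342389 clk 5.1167 yaw 12.094186679331736
in chamber mm [-14.63343472   1.63109831] z under disc 99.58393229632794
delta tool cm [-0.02900398  0.1714592   6.80822498]
```

step_arm(increments=[[0,0.1,3,0,0],[0,0.1,6,0,0],[0,0.1,6.8,0,0],[0,0.1,6.8,0,0],[0,0.1,6.8,0,0]])

```text
clock: 5.53
eef_pos: [0.4851, -0.1186, 0.2218]
orientation: [0.994, 0.106, -0.001, -0.0]
ft_force: [-0.2, -1.2, -0.4]
width: 0.0138
```

```bash
python3 go.py -15 0 0.212
python3 - <<'E'
from h import *
for n in("wrist","top"):
    p,s=load(n);cv2.imwrite(f"pics/{n}5.png",p["color"]);print(s["eef_pos"])
E
python3 go.py -15 0 0.212
```

```text
tcp [ 0.48508484 -0.1185909   0.22179137] F [-0.23492978 -1.23540777 -0.36983608] w 0.013832399897358787 clk 5.5333 yaw 12.219766873598571
in chamber mm [-14.42050633   1.54165771] z under disc 32.29137291699546
delta tool cm [-0.0560619   0.15526856  0.97907292]
[ 0.48508484 -0.1185909   0.22179137]
[ 0.48583533 -0.11904523  0.22270482]
tcp [ 0.48622631 -0.11937427  0.22317396] F [ 0.85259352  0.75083072 -0.81729758] w 0.013840784510611244 clk 5.6333 yaw 12.186460806165485
in chamber mm [-13.47388301   0.53144299] z under disc 33.67395502342829
delta tool cm [-0.15456863  0.05232974  1.11716494]
```

View pics/wrist5.png

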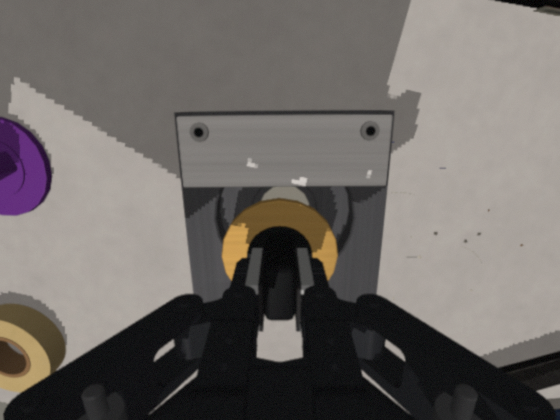

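step_arm(increments=[[-0.1,0.2,0.5,0,0],[-0.1,0.2,1.0,0,0],[-0.1,0.2,1.2,0,0],[-0.1,0.2,1.3,0,0],[-0.1,0.2,1.4,0,0]])

```text
clock: 6.05
eef_pos: [0.4869, -0.1221, 0.2101]
orientation: [0.994, 0.106, 0.003, 0.001]
ft_force: [0.8, 3.7, 14.4]
width: 0.0138
```

```bash
python3 go.py -15 0 0.212
python3 - <<'E'
from h import *
for n in("wrist","side"):
    p,s=load(n);cv2.imwrite(f"pics/{n}6.png",p["color"]);print(s["eef_pos"],s["ft_force"])
a=cv2.imread("pics/side6.png")[110:210,240:360];cv2.imwrite("pics/side6c.png",cv2.resize(a,None,fx=5,fy=5,interpolation=3))
E
python3 go.py
```

```text
tcp [ 0.48691206 -0.12212424  0.21011111] F [ 0.83693539  3.7438526  14.38854669] w 0.013847730216935526 clk 6.05 yaw 12.153790286802263
in chamber mm [-13.39464443  -2.30162477] z under disc 20.611111673868532
delta tool cm [-0.16035062 -0.22914485 -0.19027806]
[ 0.48691206 -0.12212424  0.21011111] [ 0.83693539  3.7438526  14.38854669]
[ 0.48693729 -0.12210884  0.21008563] [ 0.99148611  3.31651128 11.68444528]
tcp [ 0.48693747 -0.12210106  0.21010167] F [ 0.11448281  3.60207109 10.74767672] w 0.013696925555545763 clk 6.15 yaw 12.154573884712871
in chamber mm [-13.36485268  -2.284446  ] z under disc 20.601668317812848
```

View pics/wrist6.png

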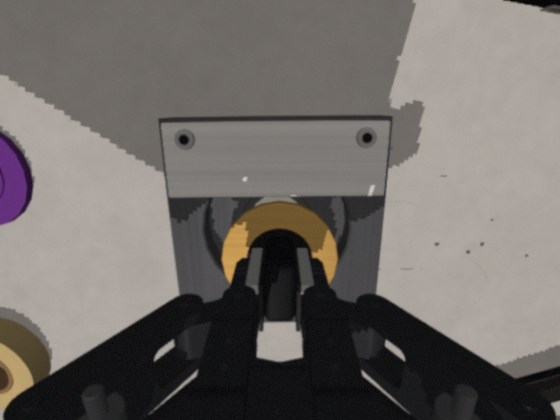

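View pics/side6c.png

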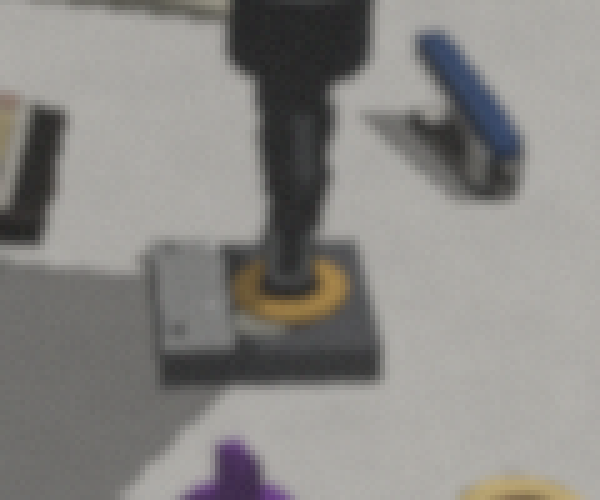

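step_arm(increments=[[-0.1,-0.1,0.1,0,0],[-0.1,-0.1,0.2,0,0],[-0.1,-0.1,0.3,0,0],[-0.1,-0.1,0.4,0,0],[-0.1,-0.1,0.4,0,0]])

```text
clock: 6.57
eef_pos: [0.4877, -0.1216, 0.2076]
orientation: [0.994, 0.106, 0.006, 0.001]
ft_force: [3.4, 3.4, 16.5]
width: 0.0134
```

```bash
python3 go.py
python3 - <<'E'
from h import *
for n in("wrist","side"):
    p,s=load(n);cv2.imwrite(f"pics/{n}7.png",p["color"]);print(s["eef_pos"],s["ft_force"])
a=cv2.imread("pics/side7.png")[110:210,240:360];cv2.imwrite("pics/side7c.png",cv2.resize(a,None,fx=5,fy=5,interpolation=3))
E
```

```text
tcp [ 0.48771047 -0.12159936  0.20757864] F [ 3.38249944  3.36089558 16.49525838] w 0.013395538582777495 clk 6.5667 yaw 12.18234655833857
in chamber mm [-12.50215795  -1.96044243] z under disc 18.07863998597256
[ 0.48771047 -0.12159936  0.20757864] [ 3.38249944  3.36089558 16.49525838]
[ 0.4877245  -0.1216015   0.20760019] [ 2.92814201  4.10267991 16.68343307]
```

View pics/wrist7.png

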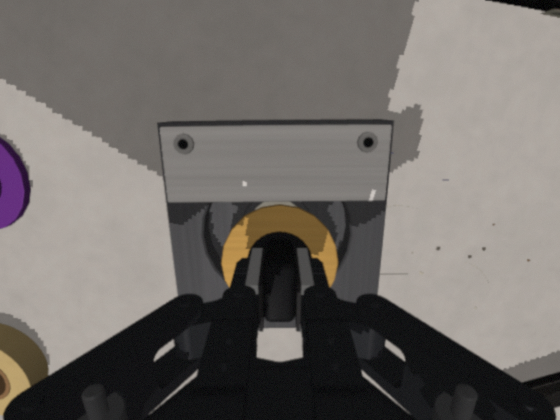

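View pics/side7c.png

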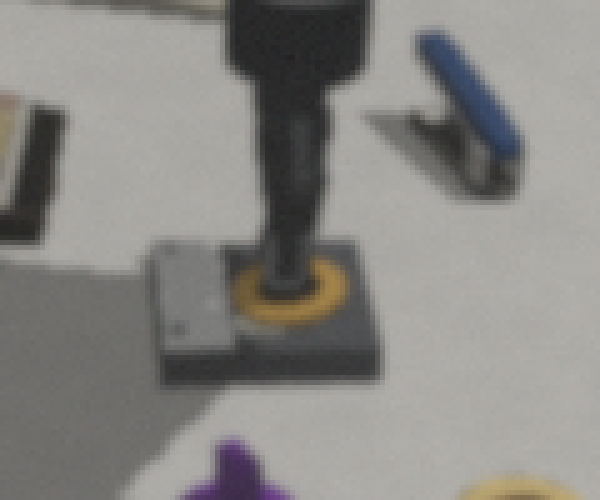

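step_arm(increments=[[-0.1,0,0.1,0,0],[-0.1,0,0.2,0,0],[-0.1,0,0.25,0,0],[-0.1,0,0.25,0,0],[-0.1,0,0.25,0,0]])

```text
clock: 7.08
eef_pos: [0.4879, -0.1216, 0.206]
orientation: [0.994, 0.106, 0.008, 0.001]
ft_force: [6.0, 6.9, 19.8]
width: 0.0136
```

```bash
python3 go.py
cat > tilt.py <<'E'
from h import *
import sys
from scipy.optimize import least_squares
from workcell import optics,status
tag=sys.argv[1]
p,s=load("wrist");im=p["color"];cv2.imwrite(f"pics/wrist{tag}.png",im)
hsv=cv2.cvtColor(im,cv2.COLOR_BGR2HSV)
m=cv2.inRange(hsv,(10,90,30),(32,255,255));m[:190]=0;m[300:]=0;m[:,:215]=0;m[:,345:]=0
cn=max(cv2.findContours(m,0,2)[0],key=cv2.contourArea);h=cv2.convexHull(cn).reshape(-1,2)
h=h[(h[:,1]<275)].astype(float)
h=h[((h-[280,262])**2).sum(1)**.5>50]
# camera-frame model in tool coordinates
Tc=np.array(p["tool_from_camera"]);q={**p,"pose":Tc}
phi=np.linspace(0,2*np.pi,361)
def ring(v):
    x,y,th=v; g=np.array([0,0,.1555]) ; hh=.0345-.006
    n=np.array([np.sin(th),0,-np.cos(th)]); ex=np.array([np.cos(th),0,np.sin(th)]);c=g-n*hh+[x,y,0]
    P=c+.032*(np.cos(phi)[:,None]*ex+np.sin(phi)[:,None]*[0,1,0])
    return proj(q,P)
def res(v):
    P=ring(v);return np.sqrt(((h[:,None]-P[None])**2).sum(2)).min(1)
b=min((least_squares(res,[0,0,t]) for t in(0,.1,.2,.3)),key=lambda r:r.cost)
print("n",len(h),"x,y mm",b.x[:2]*1e3,"tilt deg",np.degrees(b.x[2]),"rms",np.sqrt((b.fun**2).mean()))
p,s=load("side");a=p["color"][110:210,240:360];cv2.imwrite(f"pics/side{tag}c.png",cv2.resize(a,None,fx=5,fy=5,interpolation=3))
E
python3 tilt.py 8;python3 go.py
```

```text
tcp [ 0.48787689 -0.12160264  0.2060107 ] F [ 6.03200472  6.85122044 19.84559759] w 0.013578690738870953 clk 7.0833 yaw 12.220213351465418
in chamber mm [-12.34031603  -1.99938098] z under disc 16.510704146255716
n 20 x,y mm [ 6.56022647 -1.13010289] tilt deg 23.97185011079677 rms 0.38352075194827856
tcp [ 0.48788178 -0.12161799  0.20602368] F [ 5.60077631  7.34459062 20.25735644] w 0.013851860356378297 clk 7.1833 yaw 12.217968700440073
in chamber mm [-12.33884157  -2.01541741] z under disc 16.523678592465895
```

View pics/wrist8.png

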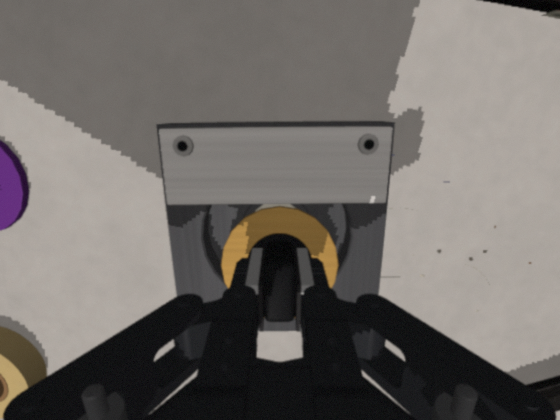

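View pics/side8c.png

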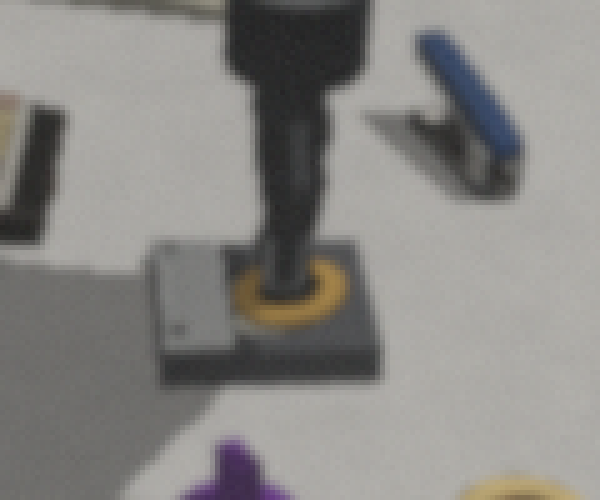

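```bash
cat > tilt2.py <<'E'
from h import *
import sys
from scipy.optimize import least_squares
from workcell import optics
K=None
q=optics.get_image("wrist") if False else None
import pickle
p,s=pickle.load(open("wrist4.pkl","rb"));q={**p,"pose":np.array(p["tool_from_camera"])}
def pts(f):
    im=cv2.imread(f);hsv=cv2.cvtColor(im,cv2.COLOR_BGR2HSV)
    m=cv2.inRange(hsv,(10,90,30),(32,255,255));m[:190]=0;m[300:]=0;m[:,:215]=0;m[:,345:]=0
    cn=max(cv2.findContours(m,0,2)[0],key=cv2.contourArea);h=cv2.convexHull(cn).reshape(-1,2)
    h=h[h[:,1]<275].astype(float);return h
phi=np.linspace(0,2*np.pi,721)
def ring(x,y,th,dz):
    g=np.array([x,y,.1555]);n=np.array([np.sin(th),0,-np.cos(th)]);ex=np.array([np.cos(th),0,np.sin(th)]);c=g-n*(.0285+dz)
    return proj(q,c+.032*(np.cos(phi)[:,None]*ex+np.sin(phi)[:,None]*[0,1,0]))
d=lambda h,P:np.sqrt(((h[:,None]-P[None])**2).sum(2)).min(1)
h0=pts("pics/wrist5.png");b=least_squares(lambda v:d(h0,ring(v[0],v[1],0,v[2])),[0,0,0]);print("level",b.x*1e3,np.sqrt((b.fun**2).mean()))
x0,y0,z0=b.x
for f in sys.argv[1:]:
    h=pts(f)
    for slip in(0,-.002,-.004):
        r=min((least_squares(lambda v:d(h,ring(x0,v[0],v[1],z0+slip)),[y0,t]) for t in(0,.15,.3)),key=lambda r:r.cost)
        print(f,"slip",slip,"tilt",np.degrees(r.x[1]),"rms",np.sqrt((r.fun**2).mean()))
E
python3 tilt2.py pics/wrist4.png pics/wrist6.png pics/wrist7.png pics/wrist8.png
```

```text
level [-0.87910165 -1.13084903  1.04953977] 0.3815713722220792
pics/wrist4.png slip 0 tilt 0.0874126393587959 rms 0.5188795575931605
pics/wrist4.png slip -0.002 tilt -1.2339694811253077 rms 0.9576878534386203
pics/wrist4.png slip -0.004 tilt -3.181938130804742 rms 1.464550254527236
pics/wrist6.png slip 0 tilt 4.099061852290178 rms 0.49102985066850513
pics/wrist6.png slip -0.002 tilt 3.1049781019458993 rms 0.4720465859973936
pics/wrist6.png slip -0.004 tilt 1.9276328372608966 rms 0.8176017768856689
pics/wrist7.png slip 0 tilt 8.160470371186387 rms 0.6631022213758752
pics/wrist7.png slip -0.002 tilt 7.583004116911706 rms 0.35842990134606295
pics/wrist7.png slip -0.004 tilt 7.065122342833539 rms 0.513444632312051
pics/wrist8.png slip 0 tilt 9.96000140992672 rms 0.7285822888781807
pics/wrist8.png slip -0.002 tilt 9.57462791481268 rms 0.3889946625485805
pics/wrist8.png slip -0.004 tilt 8.985467568459864 rms 0.3691233092348906
```

step_arm(increments=[[0.1,0,0.1,0,0],[0.2,0,0.2,0,0],[0.3,0,0.3,0,0],[0.4,0,0.35,0,0],[0.4,0,0.35,0,0]])

```text
clock: 7.6
eef_pos: [0.4909, -0.1208, 0.2018]
orientation: [0.994, 0.106, 0.006, 0.001]
ft_force: [4.8, 4.9, 16.5]
width: 0.0138
```

```bash
python3 go.py; python3 tilt.py 9 >/dev/null;python3 tilt2.py pics/wrist9.png;python3 go.py
```

```text
tcp [ 0.49092277 -0.12081678  0.20175487] F [ 4.7898929   4.92053107 16.52155087] w 0.013766540433829959 clk 7.6 yaw 12.20517291652626
in chamber mm [-9.19673678 -1.88591369] z under disc 12.25487404808706
level [-0.87910165 -1.13084903  1.04953977] 0.3815713722220792
pics/wrist9.png slip 0 tilt 16.13005590614282 rms 1.1232446265230045
pics/wrist9.png slip -0.002 tilt 16.206258354267973 rms 0.7402493252850272
pics/wrist9.png slip -0.004 tilt 16.083601264424363 rms 0.41917458374972755
tcp [ 0.4908958  -0.12083315  0.20175273] F [ 3.71227652  5.41049707 16.57153094] w 0.01394269048127368 clk 7.7 yaw 12.201812934707364
in chamber mm [-9.22659906 -1.89610896] z under disc 12.252734814722665
```

View pics/wrist9.png

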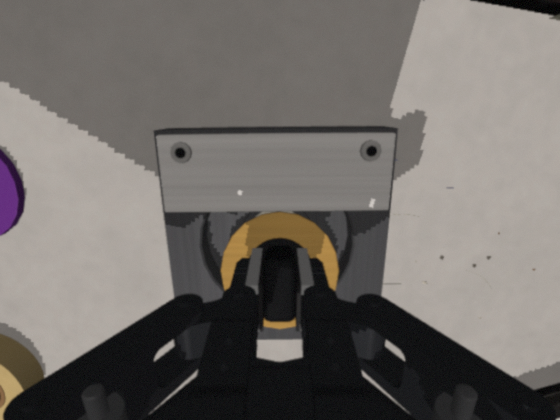

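View pics/side9c.png

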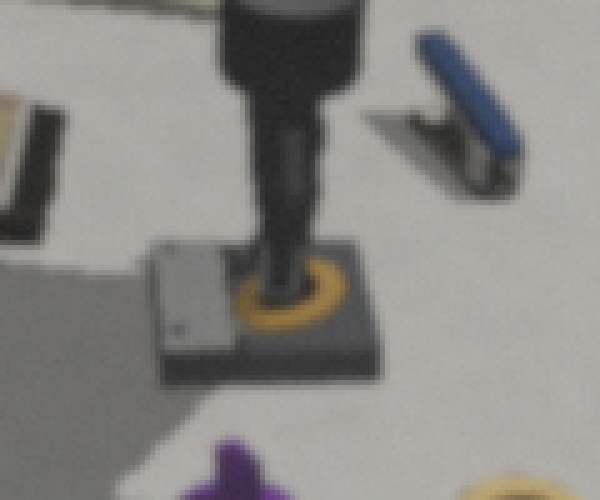

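step_arm(increments=[[0.2,-0.05,0,0,0],[0.5,-0.1,0,0,0],[0.8,-0.1,0,0,0],[1.1,-0.1,0,0,0],[1.1,-0.1,0,0,0]])

```text
clock: 8.12
eef_pos: [0.497, -0.1182, 0.1996]
orientation: [0.994, 0.105, -0.001, 0.002]
ft_force: [-6.5, -3.0, 16.9]
width: 0.0139
```

```bash
python3 go.py; python3 tilt.py 10 >/dev/null;python3 tilt2.py pics/wrist10.png;python3 go.py
```

```text
tcp [ 0.49702672 -0.11818059  0.19955228] F [-6.48660044 -2.96847131 16.93560158] w 0.013910844894629229 clk 8.1167 yaw 12.081586711794172
in chamber mm [-2.66909479 -0.6219489 ] z under disc 10.05227552555793
level [-0.87910165 -1.13084903  1.04953977] 0.3815713722220792
pics/wrist10.png slip 0 tilt 17.03592918888204 rms 0.966266232070195
pics/wrist10.png slip -0.002 tilt 17.34768105188094 rms 0.6693895031897057
pics/wrist10.png slip -0.004 tilt 17.747493579998864 rms 0.45797296317405345
tcp [ 0.49694041 -0.11821457  0.19957196] F [-5.49537451 -1.98971731 15.77475444] w 0.013640199151542999 clk 8.2167 yaw 12.070705127977607
in chamber mm [-2.76069586 -0.63660233] z under disc 10.071961266445856
```

View pics/wrist10.png

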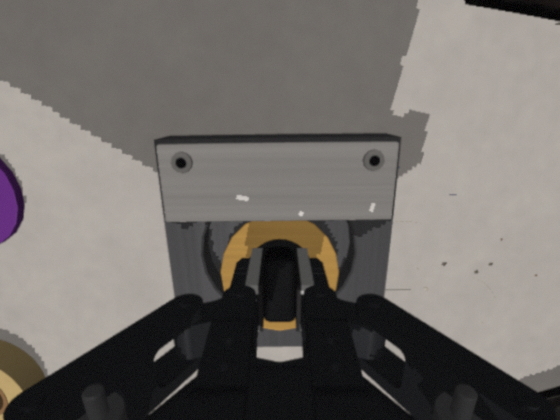

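View pics/side10c.png

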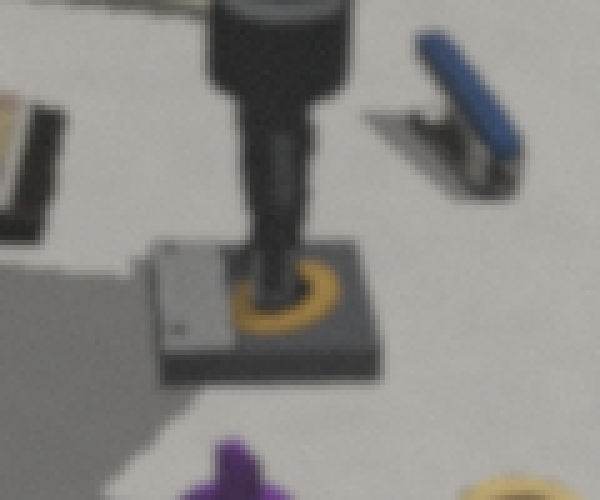

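The disc's front edge has reached the keeper edge (row 221), but it may be dipping into the well. I'll raise it a little while sliding on.

step_arm(increments=[[-0.1,0,-0.2,0,0],[0.0,0,-0.3,0,0],[0.3,0,-0.3,0,0],[0.5,0,-0.3,0,0],[0.5,0,-0.3,0,0]])

```text
clock: 8.63
eef_pos: [0.5, -0.1164, 0.2007]
orientation: [0.994, 0.105, -0.004, 0.001]
ft_force: [-11.7, -3.6, 13.1]
width: 0.0136
```

```bash
python3 go.py; python3 tilt.py 11 >/dev/null;python3 tilt2.py pics/wrist11.png;python3 go.py
```

```text
tcp [ 0.49998282 -0.1163887   0.20074355] F [-11.72972513  -3.5711386   13.09635788] w 0.01361217425524664 clk 8.6333 yaw 12.090692127449357
in chamber mm [0.60282317 0.49336227] z under disc 11.243548729164166
level [-0.87910165 -1.13084903  1.04953977] 0.3815713722220792
pics/wrist11.png slip 0 tilt 19.848688797672693 rms 3.0825128482420254
pics/wrist11.png slip -0.002 tilt 20.039432882327404 rms 2.928008223389477
pics/wrist11.png slip -0.004 tilt 20.510775859845644 rms 2.807866618993707
tcp [ 0.49991802 -0.11638995  0.20072992] F [-10.80252522  -4.30878445  12.75403029] w 0.013662996279562044 clk 8.7333 yaw 12.086882203041323
in chamber mm [0.53926257 0.50605246] z under disc 11.229917719847743
```

View pics/wrist11.png

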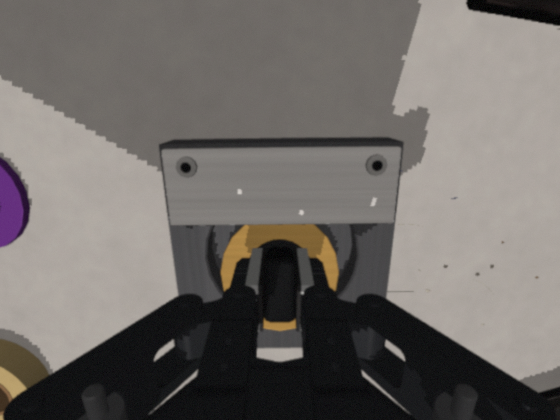

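View pics/side11c.png

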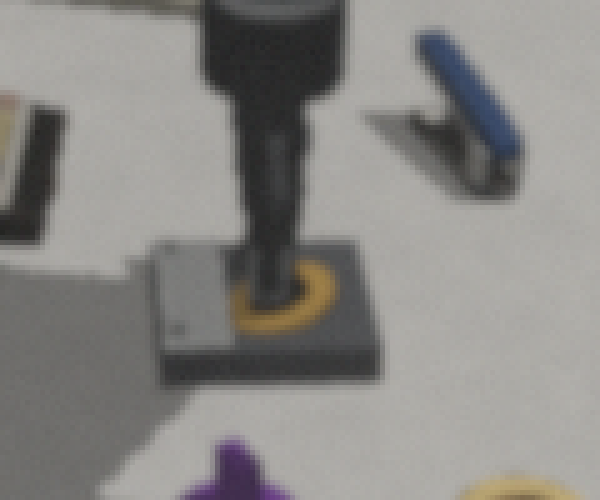

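step_arm(increments=[[0.1,0,-0.1,0,0],[0.2,0,-0.1,0,0],[0.3,0,-0.1,0,0],[0.4,0,-0.1,0,0],[0.4,0,-0.1,0,0]])

```text
clock: 9.15
eef_pos: [0.5032, -0.1155, 0.2015]
orientation: [0.994, 0.105, -0.004, 0.001]
ft_force: [-11.3, -2.7, 13.3]
width: 0.0137
```

```bash
python3 go.py; python3 tilt.py 12 >/dev/null;python3 go.py
```

```text
tcp [ 0.50323994 -0.11545492  0.20145734] F [-11.28727156  -2.68049715  13.337139  ] w 0.013746360382381573 clk 9.15 yaw 12.070386604407776
in chamber mm [3.98448146 0.70594244] z under disc 11.957336031083898
tcp [ 0.50320312 -0.11546703  0.20143024] F [-11.03927356  -3.4749746   12.26487243] w 0.01393160380952245 clk 9.25 yaw 12.065848853448303
in chamber mm [3.94591498 0.70202276] z under disc 11.930235343033113
```

View pics/wrist12.png

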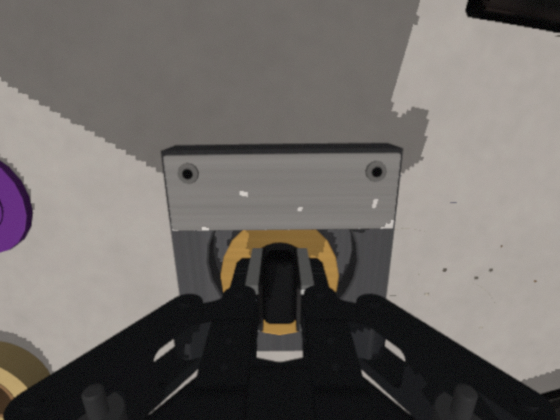

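View pics/side12c.png

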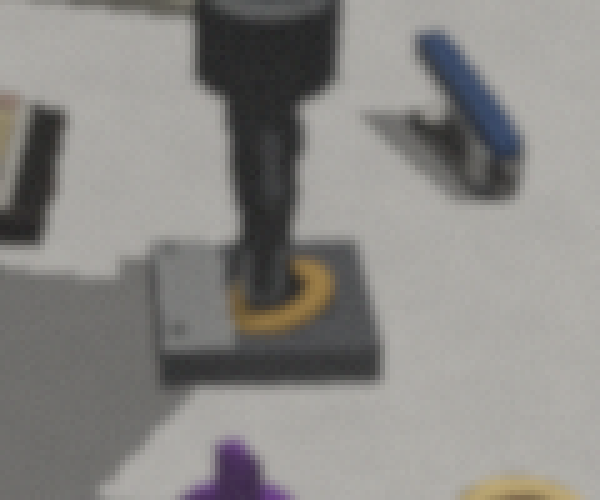

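step_arm(increments=[[-0.1,0,0.1,0,0],[-0.2,0,0.3,0,0],[-0.2,0,0.45,0,0],[-0.2,0,0.6,0,0],[-0.2,0,0.6,0,0]])

```text
clock: 9.67
eef_pos: [0.5029, -0.1157, 0.1988]
orientation: [0.994, 0.105, -0.001, 0.001]
ft_force: [-14.1, -0.6, 34.9]
width: 0.0134
```

```bash
python3 go.py; python3 tilt.py 13 >/dev/null;python3 go.py
```

```text
tcp [ 0.50286354 -0.11572495  0.19877273] F [-14.05918117  -0.57807645  34.8901078 ] w 0.01335457663153752 clk 9.6667 yaw 12.110601618566239
in chamber mm [3.55887324 0.52303889] z under disc 9.272725206129234
tcp [ 0.50286561 -0.11570972  0.19878352] F [-15.02848443  -0.31928024  35.3189265 ] w 0.013795291822111526 clk 9.7667 yaw 12.109558261478782
in chamber mm [3.56416499 0.53746763] z under disc 9.283519896920112
```

View pics/wrist13.png

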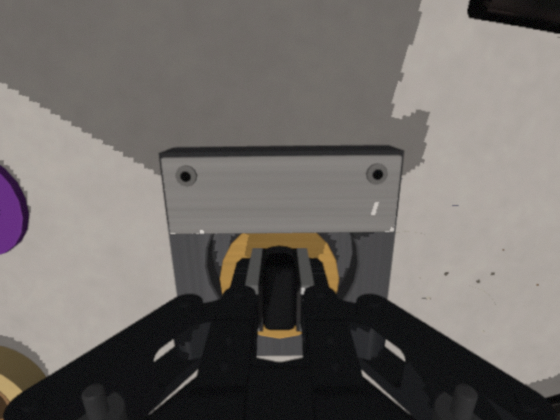

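View pics/side13c.png

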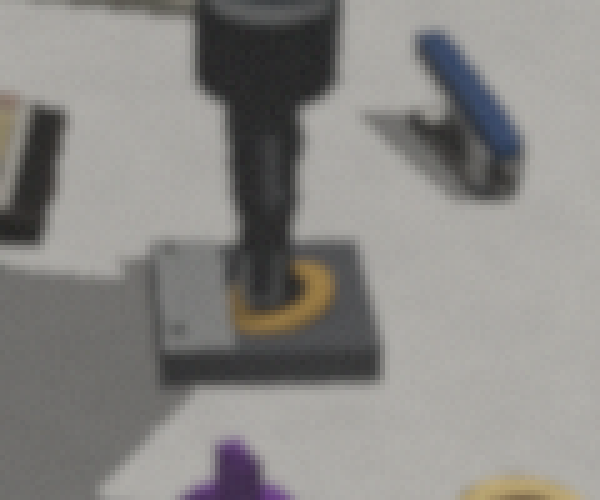

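Run:
```python
import cv2,numpy as np
a=cv2.imread("pics/wrist13.png")[215:375,165:400]
a=np.clip(255*(a/255.)**0.5,0,255).astype('uint8')
cv2.imwrite("pics/w13c.png",cv2.resize(a,None,fx=3.4,fy=3.4,interpolation=cv2.INTER_CUBIC))
from h import *
import pickle
p,_=pickle.load(open("wrist4.pkl","rb"))
from workcell import status
s=status.sense()
C=np.array([.4995,-.117]);a=np.radians(12.4);Rm=np.array([[np.cos(a),np.sin(a)],[-np.sin(a),np.cos(a)]])
for px,z in([[[280,355]],.022],[[[280,233]],.026],[[[280,338]],.028],[[[280,338]],.024],[[[280,338]],.020],[[[280,338]],.014]):
    w=world(p,px,z,s)[0];print(px,z,(Rm@(w[:2]-C)*1e3).round(1))
```

```text
[[280, 355]] 0.022 [-59.5   1.2]
[[280, 233]] 0.026 [20.1  0.9]
[[280, 338]] 0.028 [-41.9   1.2]
[[280, 338]] 0.024 [-45.4   1.2]
[[280, 338]] 0.02 [-48.8   1.2]
[[280, 338]] 0.014 [-54.1   1.2]
```

View pics/w13c.png

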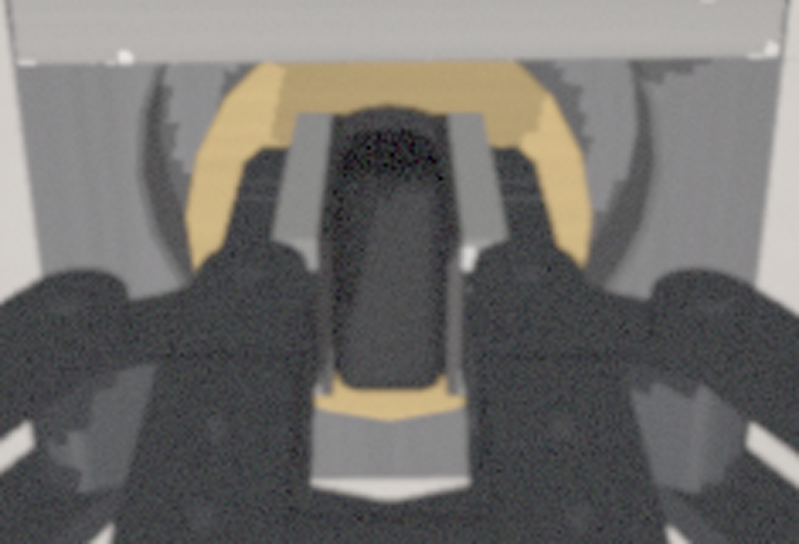

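step_arm(increments=[[0,0,-0.3,0,0],[0.2,0,-0.4,0,0],[0.4,0,-0.4,0,0],[0.5,0,-0.4,0,0],[0.5,0,-0.4,0,0]])

```text
clock: 10.18
eef_pos: [0.509, -0.1146, 0.1998]
orientation: [0.994, 0.106, -0.001, 0.0]
ft_force: [-4.5, -0.6, 7.9]
width: 0.0136
```

```bash
python3 go.py; python3 tilt.py 14 >/dev/null
python3 - <<'E'
import cv2,numpy as np
a=cv2.imread("pics/wrist14.png")[215:375,165:400]
a=np.clip(255*(a/255.)**0.5,0,255).astype('uint8')
cv2.imwrite("pics/w14c.png",cv2.resize(a,None,fx=3.4,fy=3.4,interpolation=cv2.INTER_CUBIC))
E
```

```text
tcp [ 0.50897201 -0.11455982  0.19981064] F [-4.52037335 -0.5583783   7.91669107] w 0.013646919573492932 clk 10.1833 yaw 12.143455519328947
in chamber mm [9.77504072 0.3492805 ] z under disc 10.310636481218049
```

View pics/w14c.png

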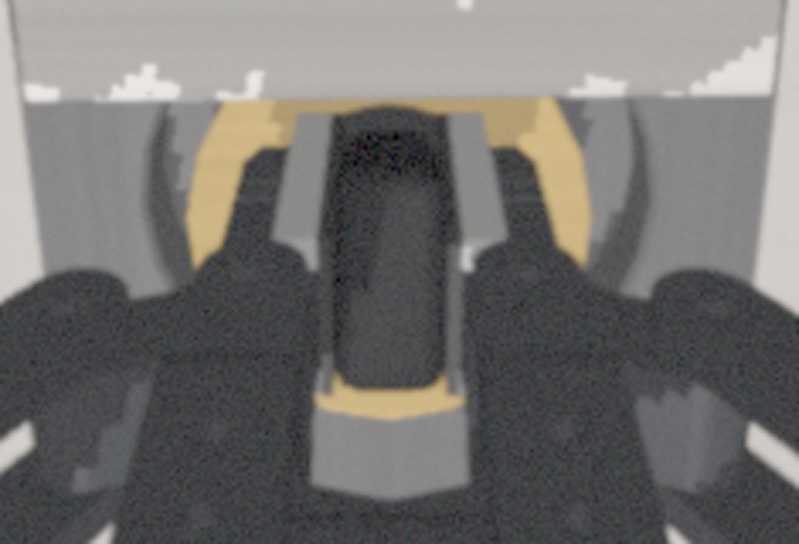

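View pics/side14c.png

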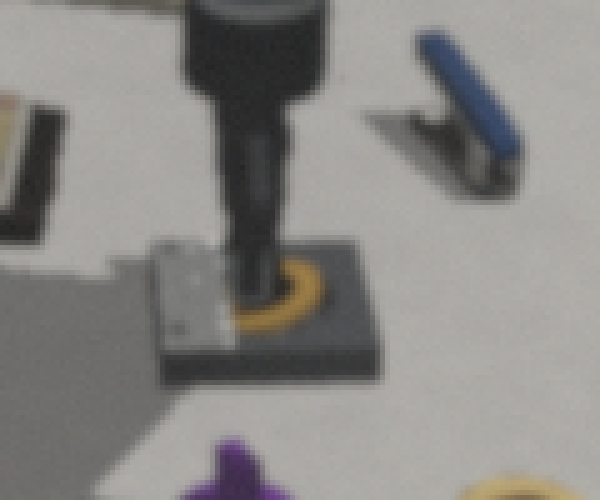

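step_arm(increments=[[-0.2,0,0.1,0,0],[-0.4,0,0.25,0,0],[-0.6,0,0.4,0,0],[-0.8,0,0.5,0,0],[-0.8,0,0.5,0,0]])

```text
clock: 10.7
eef_pos: [0.5034, -0.116, 0.1964]
orientation: [0.994, 0.106, 0.003, -0.0]
ft_force: [0.3, 3.8, 12.1]
width: 0.0141
```

```bash
python3 go.py; python3 tilt.py 15 >/dev/null
python3 - <<'E'
import cv2,numpy as np
a=cv2.imread("pics/wrist15.png")[215:375,165:400]
a=np.clip(255*(a/255.)**0.5,0,255).astype('uint8')
cv2.imwrite("pics/w15c.png",cv2.resize(a,None,fx=3.4,fy=3.4,interpolation=cv2.INTER_CUBIC))
E
```

```text
tcp [ 0.50340181 -0.11600025  0.19636115] F [ 0.34548776  3.82787801 12.11816771] w 0.014126649089797529 clk 10.7 yaw 12.196612208628132
in chamber mm [4.02546995 0.13856687] z under disc 6.861153338412585
```

View pics/w15c.png

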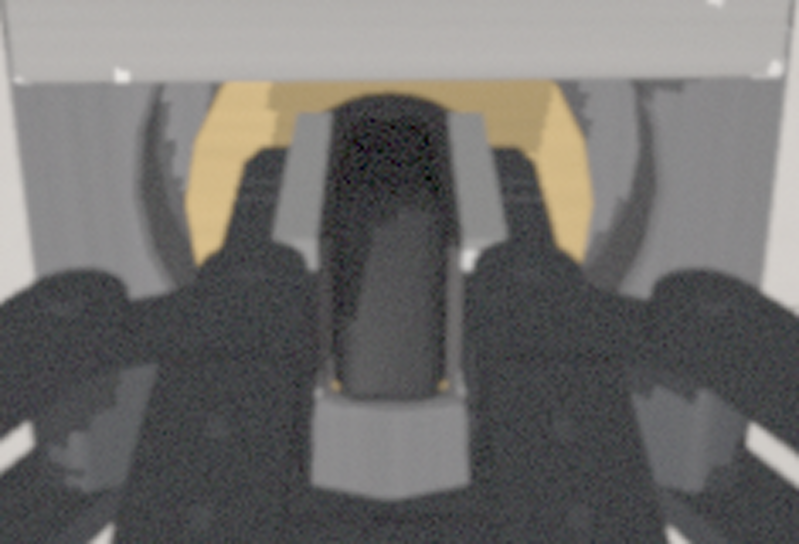

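View pics/side15c.png

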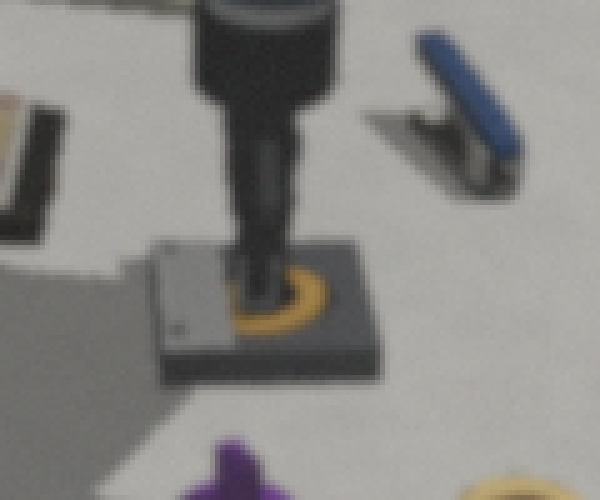

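step_arm(increments=[[-0.1,0,0.1,0,0],[-0.2,0,0.15,0,0],[-0.3,0,0.2,0,0],[-0.3,0,0.2,0,0],[-0.3,0,0.2,0,0]])

```text
clock: 11.22
eef_pos: [0.5008, -0.1166, 0.1942]
orientation: [0.994, 0.106, 0.004, -0.001]
ft_force: [1.7, 3.2, 9.8]
width: 0.0139
```

```bash
python3 go.py; python3 tilt.py 16 >/dev/null
python3 - <<'E'
import cv2,numpy as np
a=cv2.imread("pics/wrist16.png")[215:375,165:400]
a=np.clip(255*(a/255.)**0.5,0,255).astype('uint8')
cv2.imwrite("pics/w16c.png",cv2.resize(a,None,fx=3.4,fy=3.4,interpolation=cv2.INTER_CUBIC))
E
```

```text
tcp [ 0.5007769  -0.11655792  0.19419085] F [1.72005997 3.2300469  9.76487221] w 0.013858674070763017 clk 11.2167 yaw 12.209800860917461
in chamber mm [1.34204784 0.15757329] z under disc 4.6908520719097515
```

View pics/w16c.png

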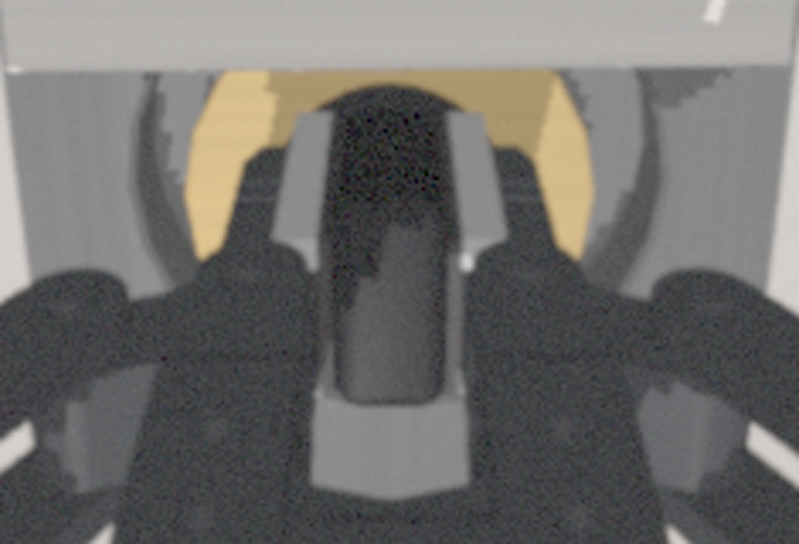

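View pics/side16c.png

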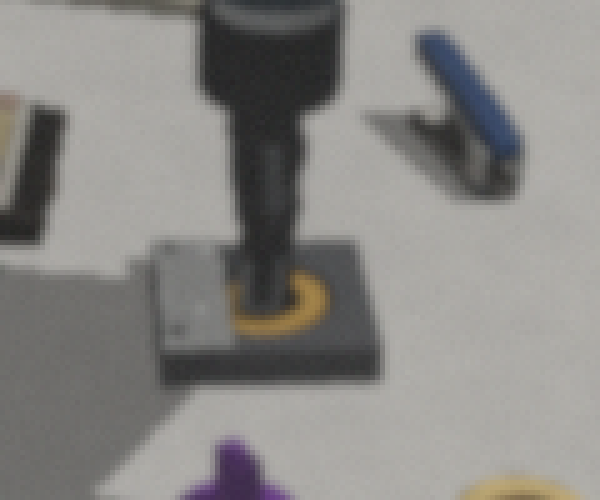

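step_arm(increments=[[-0.1,0,0.1,0,0],[-0.2,0,0.2,0,0],[-0.2,0,0.25,0,0],[-0.2,0,0.25,0,0],[-0.2,0,0.25,0,0]])

```text
clock: 11.73
eef_pos: [0.4984, -0.117, 0.1916]
orientation: [0.994, 0.106, 0.003, -0.0]
ft_force: [-0.0, 2.4, 11.0]
width: 0.0138
```

```bash
python3 go.py; python3 tilt.py 17 >/dev/null
python3 - <<'E'
import cv2,numpy as np
a=cv2.imread("pics/wrist17.png")[215:375,165:400]
a=np.clip(255*(a/255.)**0.5,0,255).astype('uint8')
cv2.imwrite("pics/w17c.png",cv2.resize(a,None,fx=3.4,fy=3.4,interpolation=cv2.INTER_CUBIC))
E
```

```text
tcp [ 0.49839996 -0.11700994  0.19160823] F [-0.03341648  2.39141002 11.03239858] w 0.013768202328666625 clk 11.7333 yaw 12.200426866962792
in chamber mm [-1.07651068  0.22650592] z under disc 2.108226501557814
```

View pics/w17c.png

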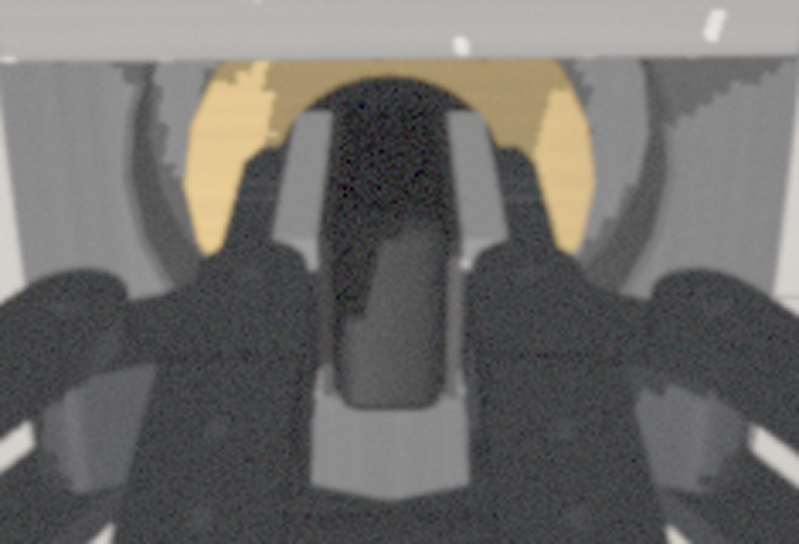

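View pics/side17c.png

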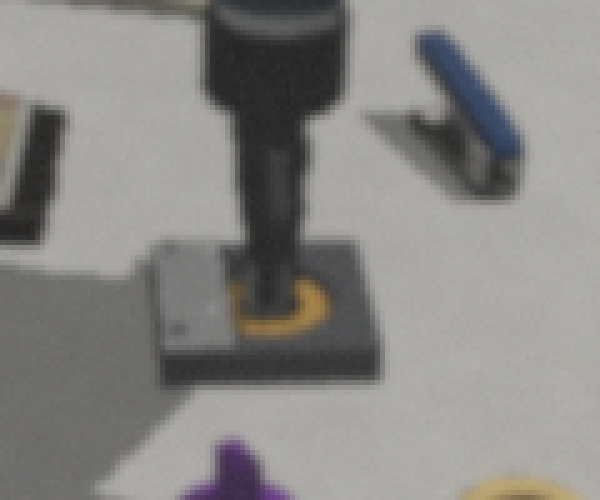

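The disc looks level in the recess, with the gold surface running under the keeper. I'll open partway so the fingers clear the rim, then lift.

step_arm(increments=[[0,0,-0.1,0,0.35],[0,0,-0.1,0,0.35],[0,0,-0.1,0,0.35],[0,0,-0.1,0,0.35],[0,0,-0.3,0,0.35]])

```text
clock: 12.25
eef_pos: [0.4959, -0.1172, 0.1925]
orientation: [0.994, 0.106, -0.001, -0.0]
ft_force: [-0.5, -0.2, -0.1]
width: 0.0301
```

```bash
python3 go.py
```

```text
tcp [ 0.49586996 -0.11717673  0.19249339] F [-0.51545762 -0.19716217 -0.08523787] w 0.030117116487291536 clk 12.25 yaw 12.133490454268063
in chamber mm [-3.58331144  0.60688829] z under disc 2.993390650746608
```

step_arm(increments=[[0,0,-1,0,0.35],[0,0,-3,0,0.35],[0,0,-5,0,0.35],[0,0,-7,0,0.35],[0,0,-8,0,0.35]])

```text
clock: 12.67
eef_pos: [0.497, -0.1176, 0.2762]
orientation: [0.994, 0.106, 0.002, 0.001]
ft_force: [0.6, -0.7, 0.3]
width: 0.0299
```

step_arm(increments=[[0,0,-1,0,0.7],[0,0,-2,0,1],[0,0,-2,0,1],[0,0,-2,0,1],[0,0,-2,0,1]])

```text
clock: 13.08
eef_pos: [0.4959, -0.1172, 0.2924]
orientation: [0.994, 0.106, -0.001, -0.0]
ft_force: [-0.1, 0.6, -0.3]
width: 0.0851
```

```bash
python3 go.py
python3 - <<'E'
from h import *
import pickle
for n in("wrist","side","top"):
    p,s=load(n);cv2.imwrite(f"pics/{n}18.png",p["color"])
    if n=="wrist":pickle.dump((dict(p),s),open("w18.pkl","wb"))
a=cv2.imread("pics/side18.png")[110:210,240:360]
b=cv2.imread("pics/wrist18.png")
b=np.clip(255*(b/255.)**0.5,0,255).astype('uint8')[100:290,170:390]
cv2.imwrite("pics/c18.png",np.hstack([cv2.resize(a,(480,400),interpolation=3)[:, :340],cv2.resize(b,(460,400),interpolation=3)]))
E
```

```text
tcp [ 0.49586263 -0.11717069  0.29238758] F [-0.10019029  0.60066473 -0.34351989] w 0.085096415029783 clk 13.0833 yaw 12.135525377698858
in chamber mm [-3.58916842  0.61436738] z under disc 102.88758031982037
```

View pics/c18.png

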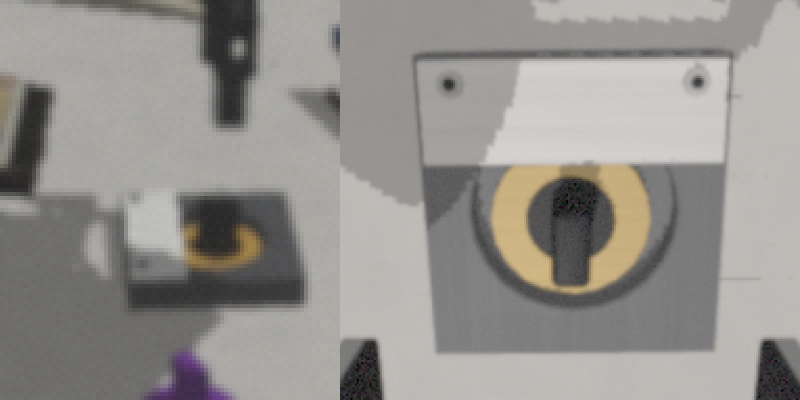

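Run:
```python
from h import *
import pickle
p,s=pickle.load(open("w18.pkl","rb"));im=p["color"]
hsv=cv2.cvtColor(im,cv2.COLOR_BGR2HSV);m=cv2.inRange(hsv,(10,80,30),(32,255,255))
m[:100]=0;m[290:]=0;m[:,:200]=0;m[:,370:]=0
cn=max(cv2.findContours(m,0,2)[0],key=cv2.contourArea);h=cv2.convexHull(cn).reshape(-1,2)
h=h[h[:,1]>h[:,1].min()+4]
a=np.radians(12.4);Rm=np.array([[np.cos(a),np.sin(a)],[-np.sin(a),np.cos(a)]])
for z in(.011,.014,.020):
    w=world(p,h,z,s)[:,:2];q=np.linalg.lstsq(np.c_[2*w,np.ones(len(w))],(w**2).sum(1),rcond=None)[0]
    print(z,"r",np.sqrt(q[2]+q[:2]@q[:2])*1e3,"chamber mm",Rm@(q[:2]-[.4995,-.117])*1e3)
t,s2=load("top");hs=cv2.cvtColor(t["color"],cv2.COLOR_BGR2HSV);mm=cv2.inRange(hs,(12,100,60),(30,255,255))[150:215,145:215]
hu=cv2.convexHull(max(cv2.findContours(mm,0,2)[0],key=cv2.contourArea)).reshape(-1,2)+[145,150]
print("large",cv2.minEnclosingCircle(world(t,hu,.006)[:,:2].astype('f4')))
```

```text
0.011 r 32.514314874289276 chamber mm [-6.21473397  1.44568963]
0.014 r 32.124733291671824 chamber mm [-5.26924773  1.44500417]
0.02 r 31.345570126464008 chamber mm [-3.37827523  1.44363324]
large ((0.5663422346115112, 0.33487409353256226), 0.04830651357769966)
```

```bash
python3 -c "
from workcell import robot
print(robot.sign_off())"
```

```text
the job is handed in; nothing more can be done
None
```

I closed the chamber with the small brass disc and handed the job in at about 13 s on the robot clock. The hand-in gives no verdict, so success rests on my own checks.

**What I did**
- I gripped the disc's bar at 20 N and tilted it against the near rim of the recess, to about 16° by the wrist-camera fit. That was with its centre roughly 18 mm above the chamber's foot and 18 mm from the recess axis (estimates from arm readings and geometry).
- I slid its front edge under the keeper, levelled it while drawing back slightly, then opened the jaws partway and lifted clear.

**Last checks**
- **Fit on the seat:** fitting the disc's outline at the expected height gave a radius of 32.1 mm, against 32 mm nominal, so it looks flat.
- **Position:** its centre is about 5.5 mm from the recess axis; the limit is 12 mm.
- **Larger disc:** its measured position is unchanged.
- **Gripper:** open and about 100 mm above its release height, with no contact force.

**What went wrong on the way**
- **Levelling:** my first try stalled at about 35 N vertical force, so I backed off, slid the disc further under the keeper and pressed again.
- **Grip slip:** the bar slipped about 4 mm in the grip.
- **Tilt measurement:** my first tilt fit was unreliable, so I replaced it with a constrained one. That one also stopped being reliable once the keeper hid part of the disc.
- **Recognition:** in the top view the network ranked the purple look-alike above the real disc; I rejected it by colour.

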